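# Find the stamped parts crate and push it to the dispatch rail

## Task

Two empty wooden parts crates stand on the plywood stand, and one of them has a stamp on its underside. With the fingertips, tip both crates over away from you so that each lies with its underside facing you; then push the stamped one, still lying, along the stand until its mouth is flat against the dark dispatch rail. Never pick a crate up, leave the unstamped crate lying well short of the rail, and do not disturb the jar, eyeglass and bottle.

Things in the scene. Friction and masses are not known exactly. Their poses are not given: they have to be found in the camera images.
- crate_a: one of two like upright empty wooden parts crates, open on top, 48 deep (x) x 65 wide (y) x 80 mm high, 5 mm walls, about 0.16 kg; origin at the centre of its underside, z to its mouth. At the start upright on the stand, its x axis away from the robot within 0.2 rad; which crate is left or right varies. One of the two has a stamp underneath; nothing else tells them apart.
- crate_b: the other crate, same size and axes. Either crate, pushed away from the robot high on its near face (60 to 75 mm above the stand), tips about its far bottom edge, falls over by itself past about 31 degrees and lies 48 mm high on its far face: its underside then faces the robot, its x axis points down and its z axis away from the robot.
- stamp (a point): centre of the stamp, a dark burnt ring 38 mm across with a diagonal cross in it, on the underside of one of the two crates (at the centre of the underside); hidden until that crate is tipped over. The underside of the other crate is bare wood.
- crate_a_mouth (a point): centre of the open mouth of crate_a: 80 mm from its origin along the crate's z axis
- crate_b_mouth (a point): centre of the open mouth of crate_b: 80 mm from its origin along the crate's z axis
- crate_a_mid (a point): centre of crate_a, half-way up: 40 mm from its origin along the crate's z axis
- crate_b_mid (a point): centre of crate_b, half-way up: 40 mm from its origin along the crate's z axis
- rail: the dispatch rail: dark hardwood batten fixed on the stand behind the crates, 15 mm thick (x) x 320 mm long (y) x 18 mm high; origin at the centre of its underside, x axis pointing away from the robot, so its near face lies at x = -7.5 mm in its frame. Its position and yaw vary a little.
- stand: the sorting stand: fixed plywood top 375 x 375 mm on four steel legs, bridging the bench clutter; its upper surface, on which everything of the task stands, is 115 mm above its origin (so at z = 0.115). A low desk lamp shade stands just beyond its right-hand edge toward the back.
- jar: bystander: small glass jar with red lid, 37 mm wide, 38 mm high, loose, near the front right corner of the stand; origin under its centre
- loupe: bystander: black watchmaker's eyeglass, 36 mm wide, 31 mm high, loose, behind the rail; origin under its centre
- bottle: bystander: small cork-brown bottle, 28 mm wide, 34 mm high, loose, behind the rail; origin under its centre

How it is judged (in metres and radians):
On the way, in this order (a step that is already met when the one before it is completed fails the run):
1. one crate has been tipped over, underside facing the robot (angle between any of crate_a, crate_b's own x axis and vertical above 2.75 rad), for 0.2 s.
2. both crates lie tipped over, undersides facing the robot (angle between each of crate_a, crate_b's own x axis and vertical above 2.75 rad), for 0.2 s.
3. the stamped crate has been pushed up to the rail (angle between crate_a's own x axis and vertical above 2.75 rad and x of crate_a_mouth in the frame of rail above -0.0195 m), for 0.1 s.
At the end, for the whole second after the job is handed in: Both crates lie at rest on their far faces, undersides facing the robot (within 22 degrees); the stamped one's mouth is within 12 mm of the rail's near face, square to it within 0.2 rad, its centre at most 15 mm past the rail's ends; the other's mouth is at least 30 mm short of the rail (all of step 3 and angle between crate_b's own x axis and vertical above 2.75 rad and x of crate_a_mouth in the frame of rail below 0 m and angle between the z axis of crate_a and the x axis of rail, either way round below 0.2 rad and y of crate_a_mouth in the frame of rail between -0.175 and 0.175 m and x of crate_b_mouth in the frame of rail below -0.0375 m and linear speed of each of crate_a, crate_b below 0.02 m/s); the robot touches nothing.
It fails at once if a crate is lifted or carried (its centre more than 75 mm above the stand) (height (world z) of any of crate_a_mid, crate_b_mid above 0.19 m).
It fails at once if the unstamped crate is pushed to the rail (angle between crate_b's own x axis and vertical above 2.75 rad and x of crate_b_mouth in the frame of rail above -0.0275 m).
It fails at once if the jar, eyeglass or bottle is disturbed (moved more than 20 mm) (distance of any of jar, loupe, bottle from where it was at the start of the episode above 0.02 m).
It also fails if it takes over 54 s, if anything falls off the work surface, if the arm or the gripper's body presses on something with over 40 N, if the wrist force passes 120 N, or if a joint passes its speed limit or range.

## Robot

A 6-joint arm with a two-finger parallel gripper is mounted at the origin on a cart in front of the work surface, level with it; the furniture and walls round the work are solid. World frame = base frame: x ahead of the robot, y to its left, z up, the work surface at z = 0. Lengths are in mm, angles in rad, forces in N, time in s.
With the tool pointing down it reaches from about 275 to 725 mm from the base axis. Payload 15.9 kg.
Tool frame: the origin (TCP) lies on the centre line of the jaws, within the pads' length; the fingertips stand arm.nose_length ahead of it and the grasp point (between the pads) lies 8 mm behind it (arm.nose_length is the distance from the TCP to the fingertips, in mm); z points along the fingers, y is the direction in which the jaws open and shut (so a half turn about z gives the same grasp; the last joint's range is limited). The gripper opens to 85 mm and grips with 20 to 120 N. Pads are 22 mm wide; open, the fingers measure 114 mm over their backs; the gripper's body (76 mm by 85 mm) begins 54 mm behind the grasp point. The pads swing forward as they close: fully open they stand 13 mm farther back than shut.
Start: joints at [-1.136, 0.213, -0.034, 1.323, 0, 1.571], TCP at [210.607, -453.465, 242.306] pointing down, gripper open.
Joint ranges: [-2.98, 2.98], [-0.74, 1.72], [-1.14, 1.35], [-2.1, 2.04], [-1.57, 1.44], [-3.14, 3.14]. Speed limits (rad/s): [1.89, 1.89, 2.39, 2.57, 3.14, 3.14].

## Interface

Orientations are given as a rotation vector (axis times angle).
In Python, from bench import arm, fingers, ik, imaging gives the robot as it stands. Calls block until the motion is done:
- arm.move_ptp(position, orientation): joint-space move of the TCP to a pose.
- arm.movel(position, rate=150, rotation=None): straight line of the TCP; rotation=None keeps the orientation; rate is the mean speed in mm/s.
- arm.movej(angles): joint-space move.
- fingers.gripper_open() and fingers.close_gripper(): open the fingers fully, or close them until they stop; the grip force is fixed at half the most.
- arm.hold(seconds).
- ik(position, orientation): joint angles nearest the present ones, or None.
- imaging.get_image(name): name is "scene" or "side" or "wrist"; returns a dict with "color" (480x640x3 uint8, red, green, blue), "mtx" (3x3 intrinsics, pixels), "k1" (the pictures are not rectified: a ray, as slopes to the right and down, at radius r is drawn at 1 + k1 r^2 times it, then the intrinsics apply), "extrinsics" (4x4, takes a point from camera to world coordinates); the wrist camera has in their place "tool_from_camera" (4x4, takes a point from camera to tool coordinates, whose origin is the TCP and whose axes are the flange's). Camera axes: x right, y up, looking along -z (the intrinsics and any distortion apply to the point x, -y, -z); pixel columns grow to the right and rows downward; lengths in mm; the calibration is good to about 2 mm. A picture is of the moment at which its call begins: read the wrist's pose just before it. There is no depth.
A pose or a line that the arm cannot do raises arm.PlanningError and nothing moves.
- arm.close_job(): hands the job in, once; it reports no verdict.
Readings, each from a call of its own:
- arm.current_time(): time.
- arm.current_joints(): joint angles.
- arm.current_joint_velocities(): joint speeds.
- arm.current_effort(): joint torques, N m.
- arm.current_tcp_pos(): TCP position.
- arm.current_ee_rot(): TCP orientation.
- arm.current_wrist_force(): force on the tool from outside, world axes, zero at the start.
- arm.current_wrist_torque(): the same for the moment, N m.
- arm.current_gripper_width(): opening from 0.0 (shut) to 1.0 (fully open).
Only numpy, scipy, OpenCV 4.12 (cv2) and the standard library are available. Lean on these libraries where they do the work, as an engineer would, in place of code of your own. Each camera call takes 0.05 s, during which the arm holds its last target.

## Working session

There is one attempt and no reset: what is moved stays moved. The work goes in short steps, each a Python script; the robot and the scene stay as the last script left them, time stands still between calls to the robot, and variables do not carry over. Pictures are saved under pics/ and viewed, and the job is handed in when it is done.

```bash
mkdir -p pics; ls
python3 - <<'E'
from bench import arm,fingers,ik,imaging
import cv2,numpy as np
print(arm.current_time(),arm.nose_length,arm.current_tcp_pos(),arm.current_ee_rot(),arm.current_gripper_width())
for n in["scene","side","wrist"]:
    d=imaging.get_image(n)
    cv2.imwrite(f"pics/{n}0.png",d["color"][:,:,::-1])
    print(n,d["mtx"],d["k1"],d.get("extrinsics",d.get("tool_from_camera")))
    np.savez(f"pics/{n}0.npz",**d)
E
```

```text
pics
0.0 11.0 [ 210.50426591 -453.17434389  241.82086668] [-3.06657103e+00 -6.77467248e-01  3.77484914e-04] 0.9953543482914856
scene [[583.86264652   0.         326.21927524]
 [  0.         583.86264652 236.12182191]
 [  0.           0.           1.        ]] 0.03171185152150394 [[-8.37923588e-01  3.86192263e-01 -3.85667729e-01  2.39538816e+02]
 [-5.45785153e-01 -5.90802503e-01  5.94197753e-01  6.60798204e+02]
 [ 1.62111504e-03  7.08384033e-01  7.05825356e-01  7.64824772e+02]
 [ 0.00000000e+00  0.00000000e+00  0.00000000e+00  1.00000000e+00]]
side [[554.96899842   0.         324.91131367]
 [  0.         554.96899842 247.52885025]
 [  0.           0.           1.        ]] 0.030193855914233566 [[ 9.91794753e-01  7.52700090e-02 -1.03332439e-01  4.95837320e+02]
 [-1.27761110e-01  6.12051105e-01 -7.80429717e-01 -6.31399461e+02]
 [ 4.50178191e-03  7.87227966e-01  6.16645655e-01  7.21135269e+02]
 [ 0.00000000e+00  0.00000000e+00  0.00000000e+00  1.00000000e+00]]
wrist [[408.67238841   0.         318.27831476]
 [  0.         408.67238841 236.23145543]
 [  0.           0.           1.        ]] -0.021658812743838 [[-1.60255842e-03  9.53769505e-01  3.00534794e-01  7.69485171e+01]
 [ 9.99998702e-01  1.57790195e-03  3.24759675e-04 -9.26766871e-02]
 [-1.64468562e-04  3.00534925e-01 -9.53770796e-01 -1.32345383e+02]
 [ 0.00000000e+00  0.00000000e+00  0.00000000e+00  1.00000000e+00]]
```

View pics/scene0.png

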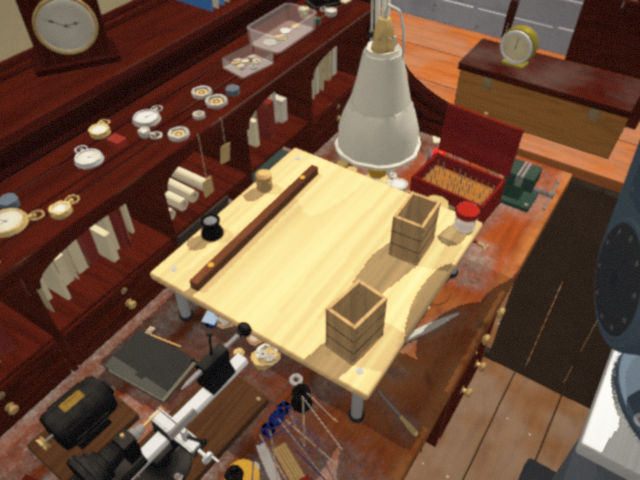

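View pics/side0.png

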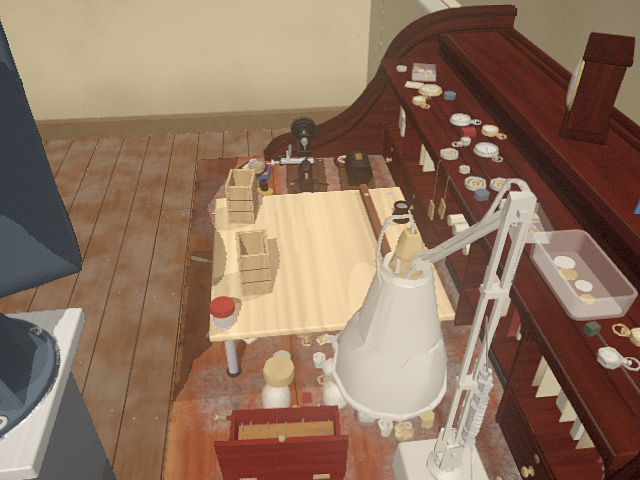

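View pics/wrist0.png

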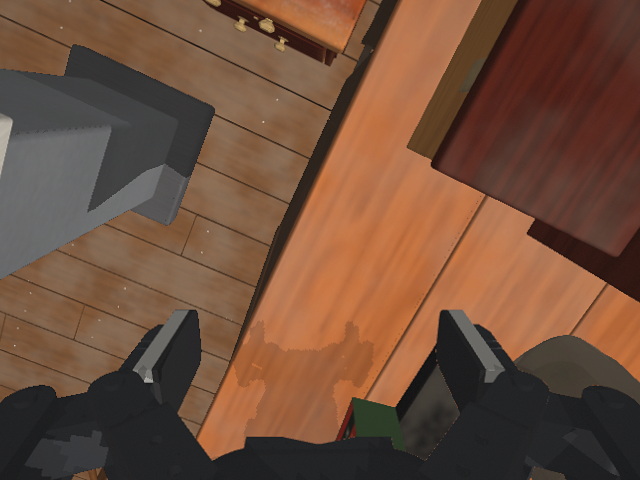

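```bash
cat > h.py <<'E'
import numpy as np,cv2
def undist(d,p):
    K=d["mtx"];k=float(d["k1"])
    p=np.atleast_2d(np.array(p,float)).reshape(-1,1,2)
    return cv2.undistortPoints(p,K,np.array([k,0,0,0,0.])).reshape(-1,2)
def ray(d,p,E=None):
    E=d["extrinsics"] if E is None else E
    n=undist(d,p)
    v=np.c_[n[:,0],-n[:,1],-np.ones(len(n))]@E[:3,:3].T
    return E[:3,3],v
def plane(d,p,z,E=None):
    o,v=ray(d,p,E); return o+v*((z-o[2])/v[:,2])[:,None]
def tri(d1,p1,d2,p2,E1=None,E2=None):
    o1,v1=ray(d1,p1,E1);o2,v2=ray(d2,p2,E2);out=[]
    for a,b in zip(v1,v2):
        A=np.c_[a,-b];s=np.linalg.lstsq(A,o2-o1,rcond=None)[0]
        q1=o1+a*s[0];q2=o2+b*s[1];out.append(np.r_[(q1+q2)/2,np.linalg.norm(q1-q2)])
    return np.array(out)
def crop(src,dst,x0,y0,x1,y1,f):
    im=cv2.imread(src)[y0:y1,x0:x1];cv2.imwrite(dst,cv2.resize(im,None,fx=f,fy=f,interpolation=cv2.INTER_CUBIC))
E
python3 - <<'E'
from h import *
crop("pics/scene0.png","pics/c1.png",310,170,510,370,3.0)
crop("pics/side0.png","pics/c2.png",190,150,350,350,3.0)
crop("pics/scene0.png","pics/c3.png",150,140,350,300,3.5)
crop("pics/side0.png","pics/c4.png",340,170,460,330,3.5)
E
```

```text
(no output)
```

View pics/c1.png

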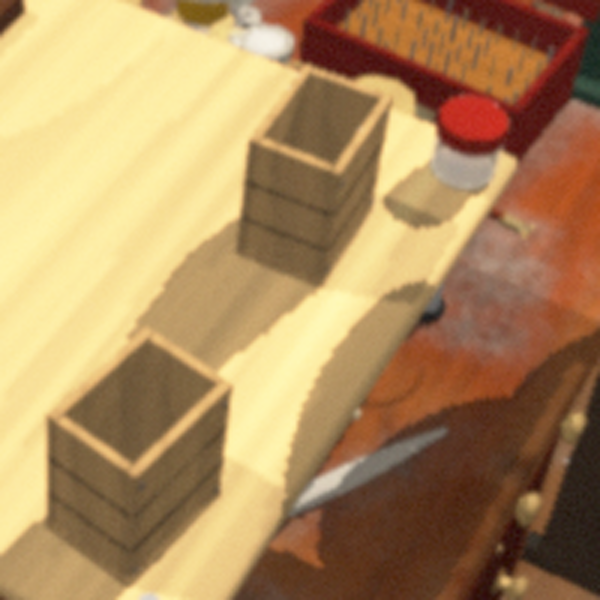

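View pics/c2.png

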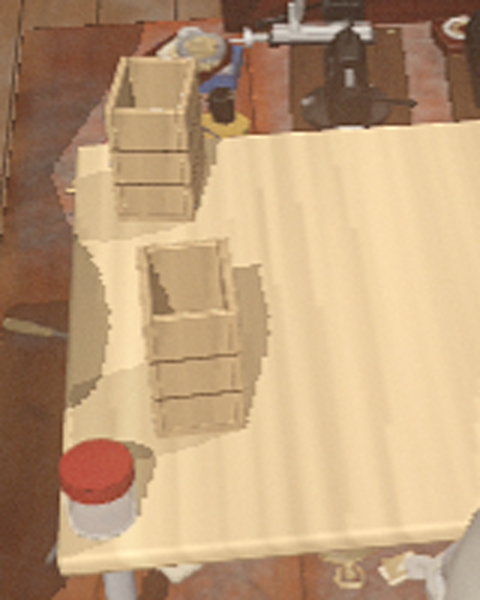

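View pics/c3.png

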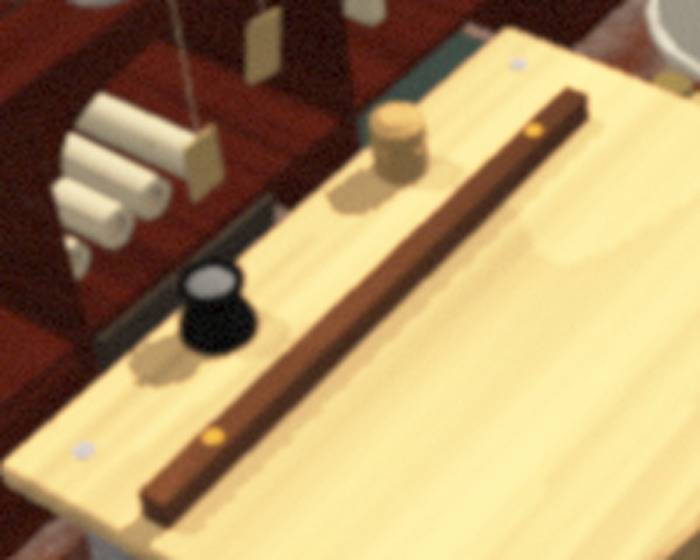

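View pics/c4.png

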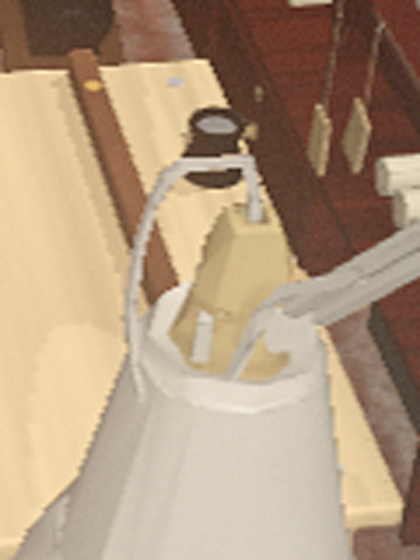

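Run:
```python
from h import *
s=dict(np.load("pics/scene0.npz"));d=dict(np.load("pics/side0.npz"))
np.set_printoptions(precision=1,suppress=True)
sc=lambda L:np.array(L)/3+[310,170]
sd=lambda L:np.array(L)/3+[190,150]
L1=sc([(133,472),(50,418),(150,330),(230,385)]);L2=sd([(122,57),(198,60),(190,125),(106,112)])
R1=sc([(340,170),(250,140),(308,68),(392,97)]);R2=sd([(137,245),(230,238),(238,312),(150,325)])
for n,a,b in (("L",L1,L2),("R",R1,R2)):
    print(n,"tri\n",tri(s,a,d,b))
    for nm,q in (("scene",plane(s,a,195)),("side",plane(d,b,195))):
        e=q[[1,2]].mean(0)-q[[0,3]].mean(0);w=q[[0,1]].mean(0)-q[[2,3]].mean(0)
        print(nm,"ctr",q.mean(0)[:2],"len",np.linalg.norm(e),np.linalg.norm(w),"yaw",np.arctan2(e[1],e[0]),np.arctan2(-w[0],w[1]))
print("L bot scene NL,FL,NR",plane(s,sc([(130,583),(50,533),(218,497)]),115))
print("R bot",plane(s,sc([(320,282),(240,252),(375,205)]),115))
print("L bot side NR FR",plane(d,sd([(118,218),(192,222)]),115))
print("R bot side",plane(d,sd([(158,437),(243,428)]),115))
q=lambda L:np.array(L)/3.5+[150,140]
print("rail top near edge",plane(s,q([(160,502),(587,107)]),133),"far edge",plane(s,q([(143,492),(572,90)]),133))
print("rail bottom near",plane(s,q([(165,523),(587,118)]),115))
q2=lambda L:np.array(L)/3.5+[340,170]
print("side rail near-edge top",plane(d,q2([(68,55),(148,302)]),133), "bolt",tri(s,q([(213,437)]),d,q2([(93,86)])))
print("loupe top",tri(s,q([(212,280)]),d,q2([(215,125)])),"bottle",plane(s,q([(398,120)]),149))
print("jar",tri(s,sc([(474,122)]),d,sd([(97,468)])), "stand corners scene",plane(s,[[298,149],[155,276],[362,380],[482,226]],115))
```

```text
L tri
 [[439.  292.  194.9   0.9]
 [484.3 285.8 192.5   4.3]
 [476.7 218.5 187.5   5.1]
 [429.2 230.7 193.3   1.9]]
scene ctr [454.5 259. ] len 43.278087366073635 62.50160517542792 yaw -0.1425059193093635 -0.16790610018746072
side ctr [458.9 252.9] len 50.11381854037639 69.8469077267043 yaw -0.29941850349986404 -0.115845507956603
R tri
 [[447.5  91.3 195.6   1.5]
 [495.2  93.8 193.4   4.6]
 [496.4  30.8 192.8   4.5]
 [452.1  27.  191.9   4.4]]
scene ctr [470.2  62.5] len 44.86622001357359 61.20663954157086 yaw 0.08751125037315635 0.02201624520967937
side ctr [474.6  59.6] len 46.70355267282011 66.22995319612632 yaw 0.05723467070673377 0.05562339327633699
L bot scene NL,FL,NR [[437.4 291.  115. ]
 [480.1 288.5 115. ]
 [427.5 231.2 115. ]]
R bot [[448.3  89.1 115. ]
 [491.8  92.8 115. ]
 [449.   24.4 115. ]]
L bot side NR FR [[429.3 232.5 115. ]
 [474.9 222.7 115. ]]
R bot side [[451.6  28.5 115. ]
 [496.7  29.9 115. ]]
rail top near edge [[687.6 309.4 133. ]
 [684.6   2.5 133. ]] far edge [[696.9 309.1 133. ]
 [698.3  -4.6 133. ]]
rail bottom near [[690.9 306.8 115. ]
 [692.4  -8.8 115. ]]
side rail near-edge top [[688.7 303.7 133. ]
 [687.3  77.4 133. ]] bolt [[695.7 269.9 132.    2.9]]
loupe top [[749.3 206.1 144.    2.3]] bottle [[743.3  76.9 149. ]]
jar [[423.  -26.6 148.2   2.4]] stand corners scene [[763.2 -49.3 115. ]
 [760.  321.2 115. ]
 [416.4 304.6 115. ]
 [398.2 -42.1 115. ]]
```

```bash
cat >> h.py <<'E'
from scipy.spatial.transform import Rotation as Ro
def rv(yaw): return (Ro.from_euler('z',yaw)*Ro.from_euler('y',np.pi)).as_rotvec()
def snap(imaging,arm,tag,names=("scene","side","wrist")):
    for n in names:
        p,r=arm.current_tcp_pos(),arm.current_ee_rot()
        d=imaging.get_image(n);cv2.imwrite(f"pics/{n}{tag}.png",d["color"][:,:,::-1])
        if n=="wrist":
            T=np.eye(4);T[:3,:3]=Ro.from_rotvec(r).as_matrix();T[:3,3]=p
            d["extrinsics"]=T@d["tool_from_camera"]
        np.savez(f"pics/{n}{tag}.npz",**d)
E
python3 - <<'E'
from h import *
from bench import arm,fingers,ik,imaging
s=dict(np.load("pics/scene0.npz"));d=dict(np.load("pics/side0.npz"))
np.set_printoptions(precision=2,suppress=True)
print("lamp rim R-bound",tri(s,[[420,155]],d,[[333,375]]),tri(s,[[337,148]],d,[[446,380]]))
for n,c,y in (("R",(449.5,59),.04),("L",(433,261),-.15)):
    u=np.array([np.cos(y),np.sin(y)])
    for t,z in ((-50,270),(-40,195),(40,195)):
        p=np.r_[np.array(c)+u*t,z];print(n,p,ik(p,rv(y)))
for p,y in (((460,59,141),0),((598,59,141),0),((460,257,141),0),((598,250,141),0)): print(p,ik(np.array(p,float),rv(y)))
E
```

```text
lamp rim R-bound [[ 567.76 -151.27  119.57    7.98]] [[ 737.27 -141.74   72.15    3.73]]
R [399.54  57.   270.  ] [ 0.14  0.01 -0.19  1.37  0.    0.1 ]
R [409.53  57.4  195.  ] [ 0.14  0.05 -0.34  1.18  0.    0.1 ]
R [489.47  60.6  195.  ] [ 0.12  0.21 -0.15  1.2   0.    0.08]
L [383.56 268.47 270.  ] [ 0.61  0.14 -0.05  1.38  0.    0.76]
L [393.45 266.98 195.  ] [ 0.6   0.18 -0.2   1.19  0.    0.75]
L [472.55 255.02 195.  ] [ 0.49  0.3  -0.04  1.23  0.    0.64]
(460, 59, 141) [ 0.13  0.18 -0.33  1.06  0.    0.13]
(598, 59, 141) [0.1  0.46 0.05 1.16 0.   0.1 ]
(460, 257, 141) [ 0.51  0.31 -0.17  1.09  0.    0.51]
(598, 250, 141) [0.4  0.55 0.21 1.22 0.   0.4 ]
```

```bash
cat > tip.py <<'E'
from h import *
from bench import arm,fingers,ik,imaging
import sys
np.set_printoptions(precision=1,suppress=True)
def tip(c,yaw,tag,first=False):
    u=np.array([np.cos(yaw),np.sin(yaw)]);c=np.array(c,float)
    P=lambda t,z:np.r_[c+u*t,z]
    if first:
        p=arm.current_tcp_pos();fingers.close_gripper()
    p=np.array(arm.current_tcp_pos())
    if p[2]<285: arm.movel(np.r_[p[:2],290],200)
    arm.move_ptp(P(-55,270),rv(yaw))
    arm.movel(P(-40,195),150)
    f0=np.array(arm.current_wrist_force())
    for t in range(-30,26,5):
        arm.movel(P(t,195),50)
        print(t,np.array(arm.current_tcp_pos()),np.array(arm.current_wrist_force())-f0)
    arm.hold(0.5)
    arm.movel(P(-30,215),150)
    arm.hold(0.1)
    snap(imaging,arm,tag)
    print(arm.current_time())
E
python3 - <<'E'
from tip import *
tip((449.5,59),.04,"1",True)
E
```

```text
-30 [420.   57.8 195.3] [-0.4  0.1 -0.3]
-25 [424.7  58.  195. ] [-0.9  0.2  0.9]
-20 [429.8  58.2 194.9] [-0.4 -0.4 -0.5]
-15 [434.8  58.4 195. ] [-0.5 -0.7 -0.3]
-10 [439.7  58.6 194.9] [-0.2  0.9 -0.1]
-5 [444.7  58.8 195. ] [-0.8  0.  -0.1]
0 [449.7  59.  195. ] [-0.8  0.5  0.5]
5 [454.7  59.2 195. ] [-0.6 -0.5  0. ]
10 [459.7  59.4 194.9] [-1.6  0.4  0. ]
15 [464.7  59.6 194.9] [-1.4 -0.   0.6]
20 [469.7  59.8 194.9] [-1.6  0.6 -0.6]
25 [474.7  60.  194.9] [-1.7  0.5  0.8]
8.3167
```

Run:
```python
import cv2,numpy as np
a=[cv2.imread(f"pics/{n}1.png") for n in("scene","side","wrist")]
a=[cv2.resize(a[0][130:390,280:520],(400,433)),cv2.resize(a[1][150:360,190:390],(400,420))]
c=np.zeros((440,800,3),np.uint8);c[:433,:400]=a[0];c[:420,400:]=a[1];cv2.imwrite("pics/m1.png",c)
```

```text
(no output)
```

View pics/m1.png

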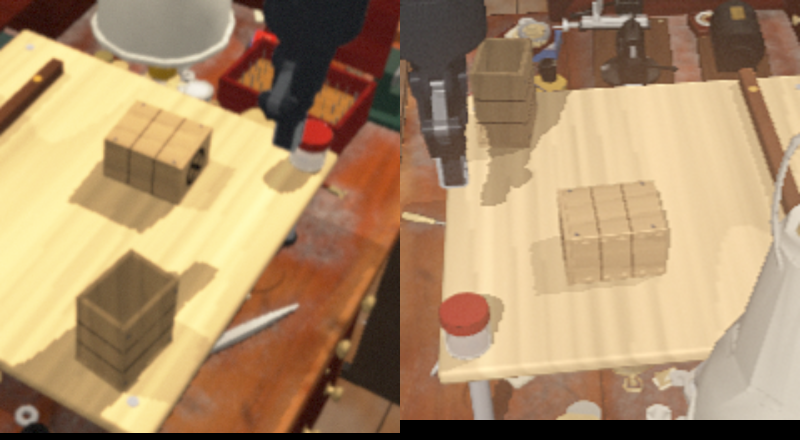

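View pics/wrist1.png

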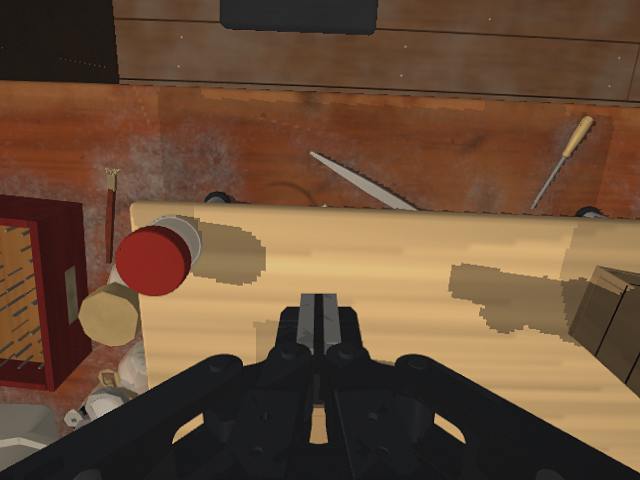

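Run:
```python
from tip import *
crop("pics/scene1.png","pics/z1.png",330,180,430,265,6)
tip((433,261),-.15,"2")
crop("pics/scene2.png","pics/z2.png",280,180,440,340,4)
crop("pics/side2.png","pics/z3.png",190,140,370,320,3.3)
```

```text
-30 [403.8 265.5 195.3] [ 0.1  0.9 -1.8]
-25 [408.5 264.7 195. ] [ 0.  -0.1 -0.6]
-20 [413.4 263.9 194.9] [-0.2  0.4 -1.4]
-15 [418.4 263.2 195. ] [-1.2  0.4 -0.4]
-10 [423.3 262.4 194.9] [-0.1  0.6 -0.5]
-5 [428.3 261.7 194.9] [-1.3  0.1 -0.4]
0 [433.2 260.9 194.9] [-0.4  0.5 -0. ]
5 [438.2 260.2 195. ] [-0.9 -0.  -0.1]
10 [443.1 259.4 195. ] [-0.7  0.5 -0.2]
15 [448.1 258.7 194.9] [-1.   0.4 -1.1]
20 [453.  258.  194.9] [-0.   0.5 -0.5]
25 [458.  257.2 194.9] [-0.  -0.2 -1.2]
14.7667
```

View pics/z1.png

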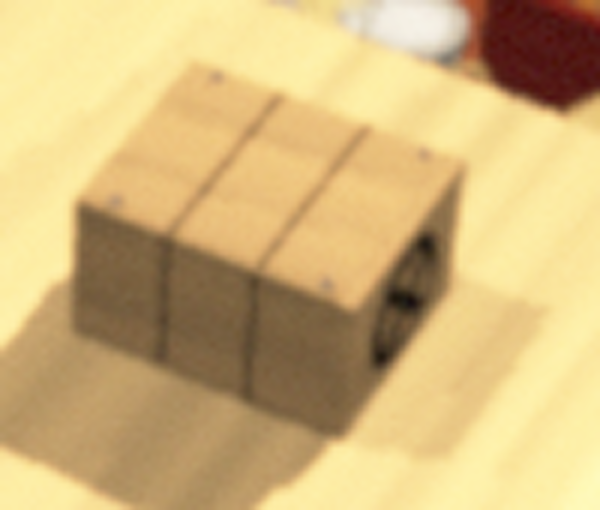

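View pics/z2.png

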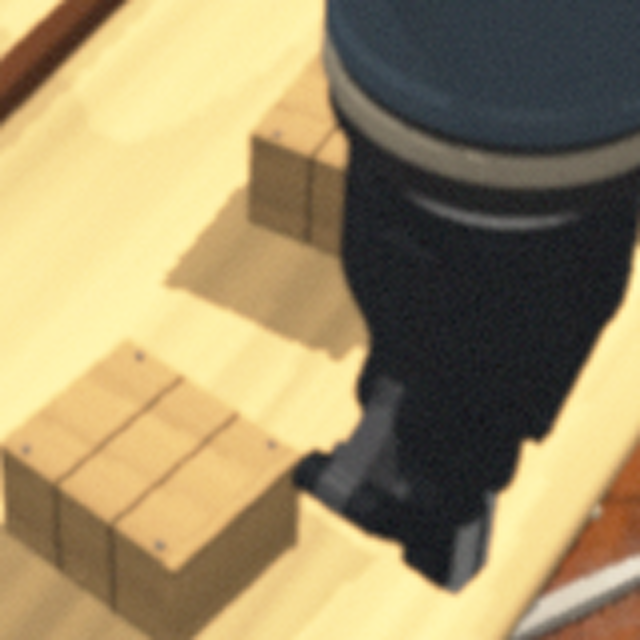

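View pics/z3.png

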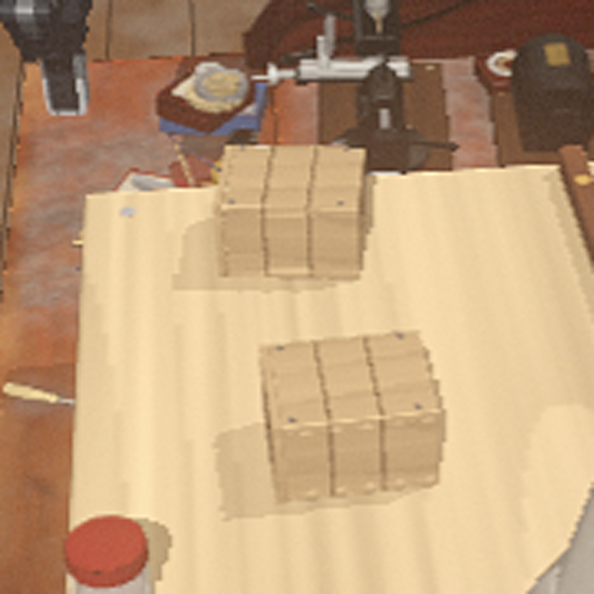

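Run:
```python
from h import *
np.set_printoptions(precision=2,suppress=True)
s=dict(np.load("pics/scene2.npz"));d=dict(np.load("pics/side2.npz"))
R1=np.array([(358,308),(77,205),(193,62),(465,162)])/6+[330,180]
L1=np.array([(175,572),(5,447),(130,342),(300,455)])/4+[280,180]
R2=np.array([(262,347),(428,332),(443,408),(275,425)])/3.3+[190,140]
L2=np.array([(228,147),(366,150),(366,203),(220,205)])/3.3+[190,140]
for n,a,b in (("L",L1,L2),("R",R1,R2)):
    t=tri(s,a,d,b);print(n,t)
    for q in (t[:,:3],plane(s,a,163),plane(d,b,163)):
        e=q[[1,2]].mean(0)-q[[0,3]].mean(0);w=q[[0,1]].mean(0)-q[[2,3]].mean(0)
        print(q.mean(0)[:2],"near",q[[0,3]].mean(0)[:2],np.linalg.norm(e),np.linalg.norm(w),"yaw",np.arctan2(e[1],e[0]),np.arctan2(-w[0],w[1]))
```

```text
L [[488.29 285.53 160.89   3.26]
 [566.08 272.78 160.06   5.9 ]
 [558.52 212.26 162.62  10.05]
 [480.63 223.21 161.77   5.64]]
[523.38 248.44] near [484.46 254.37] 78.7395594747477 61.91237313985947 yaw -0.15110748853932524 -0.12322119550937824
[519.22 249.73] near [481.44 255.48] 76.42271919563336 62.85480118565134 yaw -0.15095953285704952 -0.135421975464572
[526.25 247.89] near [486.59 253.  ] 79.99130115086419 57.95784118721338 yaw -0.12811485237871278 -0.10138635850899202
R [[498.17  93.27 161.6    3.65]
 [579.71  96.68 159.32   8.28]
 [580.69  34.69 161.42   5.38]
 [501.    31.7  162.17   4.18]]
[539.89  64.08] near [499.58  62.48] 80.69409799579981 61.82312040268737 yaw 0.03966968323403782 0.030895184522268433
[535.98  66.25] near [497.04  63.68] 78.05507163425234 63.06383923727562 yaw 0.06589367560580173 0.05203421410078946
[542.28  63.21] near [501.45  61.99] 81.7061364120792 60.428837591971345 yaw 0.029769336289803026 0.024851369517421347
```

Run:
```python
from h import *
from bench import arm,fingers,ik,imaging
np.set_printoptions(precision=1,suppress=True)
p=np.array(arm.current_tcp_pos())
arm.movel(np.r_[p[:2],255],200)
arm.move_ptp(np.array([455,63.,240]),rv(0.02))
arm.movel(np.array([460,63.5,140.]),120)
arm.hold(.2)
f0=np.array(arm.current_wrist_force());print(f0)
hit=None
xs=list(range(470,576,15))+list(np.arange(577,606,1.5))
for x in xs:
    arm.movel(np.array([x,63.5+(x-490)*0.02,140.]),60 if x<576 else 25)
    f=np.array(arm.current_wrist_force())-f0;print(x,np.array(arm.current_tcp_pos())[:2],f)
    if f[0]<-6: break
print(arm.current_time())
snap(imaging,arm,"3",("scene","side"))
crop("pics/scene3.png","pics/z4.png",180,130,440,330,3)
crop("pics/side3.png","pics/z5.png",190,140,440,330,3)
```

```text
[-0.2 -0.5  0.9]
470 [470.4  63. ] [ 0.4 -0.2 -1.5]
485 [485.2  63.4] [ 0.3  1.6 -1.6]
500 [500.3  63.7] [-0.1  0.9 -1.1]
515 [515.3  64. ] [-0.2  0.1 -1.6]
530 [530.2  64.3] [-0.1  0.5 -1.5]
545 [545.1  64.6] [-0.1 -0.1 -0.7]
560 [560.   64.9] [ 0.9  0.6 -1.1]
575 [575.   65.2] [-0.4  0.8 -0.9]
577.0 [576.9  65.2] [-0.1  0.5 -0.9]
578.5 [578.6  65.3] [ 0.9  0.8 -1. ]
580.0 [580.1  65.3] [ 0.8  0.2 -1. ]
581.5 [581.6  65.3] [ 0.4  0.9 -1.2]
583.0 [583.1  65.4] [ 0.3  0.2 -1. ]
584.5 [584.6  65.4] [-0.2  1.3 -0.8]
586.0 [586.1  65.4] [-0.5 -0.3 -0.7]
587.5 [587.6  65.5] [ 0.2  0.  -1.7]
589.0 [589.1  65.5] [-0.1  0.4 -0.4]
590.5 [590.6  65.5] [-0.4  0.5 -1.1]
592.0 [592.1  65.6] [ 0.7  0.2 -1.3]
593.5 [593.6  65.6] [-0.2  1.1 -0.6]
595.0 [595.1  65.6] [ 0.6  1.4 -1.4]
596.5 [596.6  65.6] [ 0.6 -0.1 -1.2]
598.0 [598.1  65.7] [-0.3  0.2  0.5]
599.5 [599.4  65.8] [-1.8  1.1 -0.4]
601.0 [599.5  65.9] [-15.    2.6   8. ]
24.5167
```

View pics/z4.png

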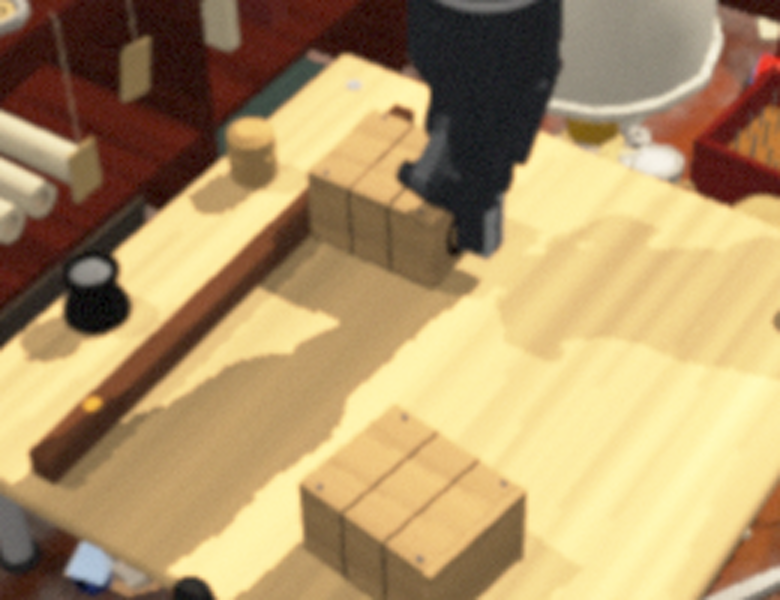

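View pics/z5.png

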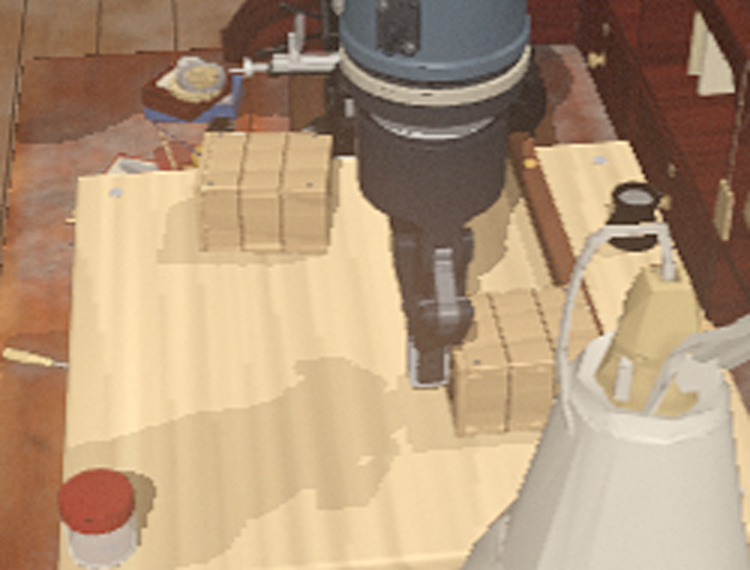

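Run:
```python
from h import *
from bench import arm,fingers,ik,imaging
np.set_printoptions(precision=2,suppress=True)
arm.movel(np.array([540,64,140.]),80)
arm.movel(np.array([440,64,260.]),200)
arm.move_ptp(np.array([330,-200.,300]),rv(0.0))
arm.hold(.3)
print(arm.current_time())
snap(imaging,arm,"4",("scene","side"))
crop("pics/scene4.png","pics/z6.png",180,130,380,280,4)
crop("pics/side4.png","pics/z7.png",190,140,440,330,3)
```

```text
27.8833
```

View pics/z6.png

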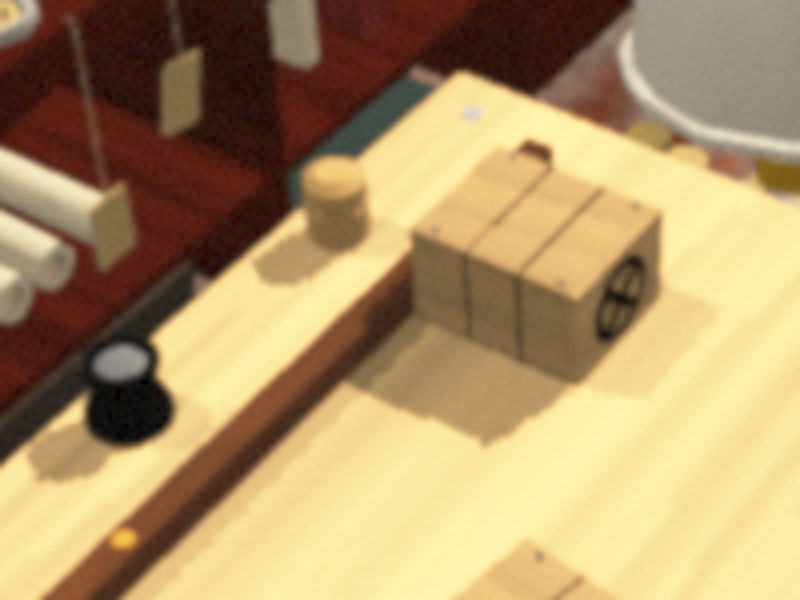

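View pics/z7.png

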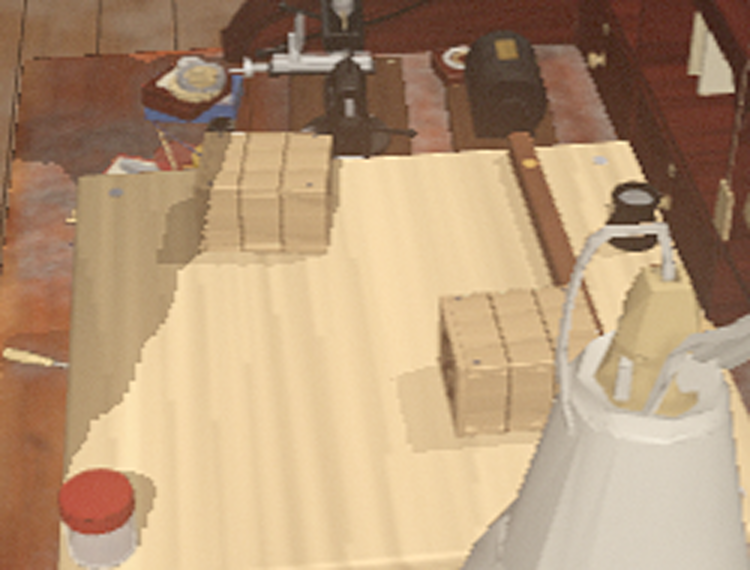

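Run:
```python
from h import *
np.set_printoptions(precision=2,suppress=True)
s=dict(np.load("pics/scene4.npz"));d=dict(np.load("pics/side4.npz"))
q=plane(s,np.array([(578,298),(413,235),(500,150),(660,212)])/4+[180,130],163)
e=q[[1,2]].mean(0)-q[[0,3]].mean(0);w=q[[0,1]].mean(0)-q[[2,3]].mean(0)
print(q,np.arctan2(e[1],e[0]),np.arctan2(-w[0],w[1]))
print("bottom NL, FL",plane(s,np.array([(578,381),(415,312)])/4+[180,130],115))
r=plane(s,np.array([(45,600),(405,258)])/4+[180,130],133);print("rail",r)
print("side NL NR",plane(d,np.array([(438,295),(455,372)])/3+[190,140],163))
print("side bottom NR",plane(d,np.array([(460,435)])/3+[190,140],115))
```

```text
[[608.36  97.64 163.  ]
 [683.73 102.15 163.  ]
 [685.57  38.57 163.  ]
 [609.12  36.32 163.  ]] 0.04456725266697519 0.020804234982485684
bottom NL, FL [[610.43  94.52 115.  ]
 [689.5   96.94 115.  ]]
rail [[697.21 308.04 133.  ]
 [700.01  87.96 133.  ]]
side NL NR [[610.88  97.37 163.  ]
 [610.14  30.13 163.  ]]
side bottom NR [[614.57  33.78 115.  ]]
```

```bash
python3 -c "
from bench import arm
arm.close_job();print(arm.current_time())"
```

```text
the job is handed in; nothing more can be done
the job is handed in; nothing more can be done
```

I tipped both crates over away from the robot with closed fingertips. The right-hand one showed the ring-and-cross stamp, so I pushed that one, still lying, up to the rail. I then pulled the arm clear and handed the job in at about 28 s; no verdict is reported.

**Stamped crate:** a 15 N stop as the mouth met the rail confirmed contact. Afterwards the camera put the mouth at x ≈ 684–690 mm, against a rail face at about 688–691 mm. The crate was square to the rail within about 0.05 rad, at y ≈ 67 mm and well within the rail's length.

**Unstamped crate:** it lies with its mouth at about x = 562 mm, some 125 mm short of the rail. It stands about 0.14 rad askew.

**Bystanders:** the jar, eyeglass and bottle look unmoved in the last pictures; I did not measure them again.

**Disagreements:** the scene and side cameras differed by 3–7 mm on some crate points. One last reading of the rail edge, which caught its far edge at about 698 mm, was not usable. That leaves the force stop as the best evidence of contact.

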